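Stow the condiment box for sea

ROBOT

A 7-joint arm with a two-finger parallel gripper is mounted at the origin on the work surface. World frame = base frame: x ahead of the robot, y to its left, z up, the work surface at z = 0. Lengths are in mm, angles in rad, forces in N, time in s.
With the tool pointing down it reaches from about 400 to 850 mm from the base axis. Payload 4.4 kg.
Tool frame: the origin (TCP) lies midway between the tips of the shut fingers; the grasp point (between the pads) lies 19 mm behind it (bot.grasp_offset is the distance from the TCP to the grasp point, in mm); z points along the fingers, y is the direction in which the jaws open and shut (so a half turn about z gives the same grasp; the last joint's range is limited). The gripper opens to 94 mm and grips with 3 to 60 N. Pads are 16 mm wide; open, the fingers measure 119 mm over their backs; the gripper's body (75 mm by 177 mm) begins 78 mm behind the grasp point.
Start: joints at [-1.31, 0.628, 0.038, 1.517, -0.027, 0.996, -0.02], TCP at [208.635, 615.621, 205.478] pointing down, gripper open.
Joint ranges: [-3.06, 3.06], [-0.37, 2.12], [-1.25, 1.32], [0.18, 2.47], [-1.1, 4.24], [0.23, 1.98], [-2.94, 2.94]. Speed limits (rad/s): [2.57, 2.57, 3.14, 3.14, 3.14, 3.14, 3.14].

INTERFACE

Orientations are given as a 3x3 rotation matrix whose columns are the frame's x, y, z axes.
In Python, from workcell import bot gives the robot as it stands.
- The arm moves only by the tool step_arm, never from a script. Its argument "increments" is a list of rows, each a list of 5 numbers: the closure, from -1 (fully open) to 1 (shut), so that 0 is half open, then the shift along the tool's x, y, z each as a share of 20 cm, from -1 to 1, then the turn about the tool's z as a share of pi/2 rad, from -1 to 1. A call has 1 to 20 rows; each row shifts and turns the commanded pose from where the row before left it, along the tool's axes as they then stand; what a row does not reach is not made up. A row lasts 1/8 s, in which the tool goes at most 62.5 mm and 10.7 degrees, less where a joint would pass 70% of its speed; a pose out of reach is approached as far as the arm can. A call with a number of a shift or a turn outside -1 to 1 is refused whole. A call with a gripper value outside its range is refused whole. The fingers move at their own pace and stop on an object; "squeeze" is the grip in N (left out, the last holds). Time passes only in rows, so rows that do not move let the fingers close. It gives the time, the measured TCP pose, the force and the opening at its end, in the units of the state.
- bot.read_state(): the state, without advancing time (a new reading comes with each control period).
- bot.camera(name): name is "side" or "top" or "wrist"; returns a dict with "frame" (480x640x3 uint8, red, green, blue), "range_z" (480x640 float32, mm along the optical axis (not along the pixel's ray), 0 where there is no reading), "K" (3x3 intrinsics, pixels), "rvec" (rotation vector, rad) and "tvec" (3), from world to camera coordinates, as OpenCV has them. Camera axes: x right, y down, z forward; pixel columns grow to the right and rows downward; lengths in mm; the calibration is good to about 2 mm. A picture is of the moment at which its call begins.
- bot.finish_job(): hands the job in, once; it reports no verdict.
The state is a dict: "time": time; "joint_pos": joint angles; "joint_vel": joint speeds; "joint_efforts": joint torques, N m; "tool_pos": TCP position; "ee_rot": TCP orientation; "force": force on the tool from outside, world axes, zero at the start; "wrist_torque": the same for the moment, N m; "finger_gap": finger opening in mm.
Only numpy, scipy, OpenCV 4.12 (cv2) and the standard library are available. Lean on these libraries where they do the work, as an engineer would, in place of code of your own. Each camera call takes 0.05 s, during which the arm holds its last target.

TASK

Make the mess table ready for sea: first push the green condiment box all the way back against the stop of its steel cradle, with both clamps still open, then flip each of the two clamp levers, left and right, over past centre so that it snaps shut over the box's ear. Only push with the fingertips or the outside of the fingers: do not lift or tip the box or anything in it, and leave the other things on the table where they stand.

Things in the scene. Friction and masses are not known exactly. Their poses are not given: they have to be found in the camera images.
- cradle: fixed steel cradle: plate 240 mm (x) by 360 mm (y), 8 mm thick. Origin: centre of its underside on the table; +x points away from the robot to the back stop, +y to its left clamp, z up. The box slides along x on the plate between low rails (3.5 mm play each side). The stop's face is at x = +0.100, its top 42 mm above the table. A clamp stands at each side of the box
- box: loose green open box, 130 (x) by 200 (y) by 65 mm high, about 0.65 kg with its 3 containers. Origin: centre of its underside, 8 mm above the table; axes as the cradle's. Starts 25 to 60 mm out towards the robot; home against the stop when its origin is at cradle x = +0.035. An ear 6 mm thick juts 32 mm from each end, its top 58 mm above the table. Sliding takes 3 to 10 N
- box_front (a point): middle of the box's flat front wall (the wall nearest the robot), on its outer face, 43 mm above the table and 65 mm in front of the box's origin
- clamp_left (a joint): left clamp's steel lever, hinged parallel to cradle y at cradle (-0.065, +0.150, 0.050). 0 = open, leaning 0.6 rad from upright to cradle -x; 1.2 = closed, leaning 0.6 rad to +x. A spring drives it from centre (0.6) to the nearer end; about 3 N at the knob to flip. Its flat hook comes down over the box's ear on that side, a lip 5 mm in front of the ear; with the box not home the lip strikes the ear and it cannot close
- clamp_right (a joint): right clamp's steel lever, hinged parallel to cradle y at cradle (-0.065, -0.150, 0.050). 0 = open, leaning 0.6 rad from upright to cradle -x; 1.2 = closed, leaning 0.6 rad to +x. A spring drives it from centre (0.6) to the nearer end; about 3 N at the knob to flip. Its flat hook comes down over the box's ear on that side, a lip 5 mm in front of the ear; with the box not home the lip strikes the ear and it cannot close
- knob_left (a point): centre of the black ball knob (22 mm across) on the left clamp's straight lever (11 mm thick, 85 mm from hinge to knob centre); at cradle (-0.113, +0.150, 0.120) when open, (-0.065, +0.150, 0.135) at centre, (-0.017, +0.150, 0.120) when closed
- knob_right (a point): centre of the black ball knob (22 mm across) on the right clamp's straight lever (11 mm thick, 85 mm from hinge to knob centre); at cradle (-0.113, -0.150, 0.120) when open, (-0.065, -0.150, 0.135) at centre, (-0.017, -0.150, 0.120) when closed
- sauce_a: loose sauce bottle 46 mm across, 120 mm high, standing in the left compartment of the box; its top is about 133 mm above the table; origin at the centre of its underside; leave standing in the box
- sauce_b: loose amber sauce bottle 46 mm across, 115 mm high, standing in the right compartment of the box; origin at the centre of its underside; leave standing in the box
- jar: loose jar 52 mm across, 70 mm high, standing in the middle compartment of the box; origin at the centre of its underside; leave standing in the box
- bottle: bystander: brown bottle 60 mm across, 170 mm high, standing behind the cradle; origin at the centre of its underside
- shaker: bystander: white shaker 42 mm across, 76 mm high, standing on the table just left of the cradle; origin at the centre of its underside
- mug: bystander: white mug 80 mm across, 90 mm high, on the left of the table; origin at the centre of its underside
- glass: bystander: drinking glass 64 mm across, 90 mm high, on the right of the table; origin at the centre of its underside
- tissues: bystander: tissue carton 110 by 220 mm, 75 mm high, on the right of the table; origin at the centre of its underside

How it is judged:
By the outcome, as a careful person would: the job done as asked, in the order asked, and still so for the second after the job is handed in, with the robot touching nothing.
It also fails if it takes over 56 s, if anything falls off the work surface, if the arm or the gripper's body presses on something with over 40 N, if the wrist force passes 120 N, or if a joint passes its speed limit or range.

## Working session

There is one attempt and no reset: what is moved stays moved. The work goes in short steps, Python scripts to look and compute and a tool call to move; the robot and the scene stay as the last step left them, time stands still between calls to the robot, and variables do not carry over. Pictures are saved under pics/ and viewed, and the job is handed in when it is done.

Besides the shell and the picture viewer there is one more tool, called as name(argument=value, ...), one argument or row to a line, values as JSON. step_arm: Moves the arm, as the interface text tells. Its arguments: {"type":"object","properties":{"increments":{"type":"array"},"squeeze":{"type":"number"}},"required":["increments"]}

```bash
mkdir -p pics; ls; python3 - <<'E'
from workcell import bot
import cv2,numpy as np
s=bot.read_state();print(s['time'],s['tool_pos'],np.round(s['ee_rot'],3).tolist(),s['force'],s['finger_gap'])
for n in("top","side"):
    c=bot.camera(n);cv2.imwrite(f"pics/{n}0.png",c['frame'][:,:,::-1]);np.savez(f"{n}0.npz",**c)
    print(n,c['K'].tolist(),c['rvec'],c['tvec'])
E
```

```text
pics
0.0 [208.39510934 614.99255448 204.55849482] [[-0.947, 0.321, -0.001], [0.321, 0.947, -0.002], [0.0, -0.002, -1.0]] [ 0.07453832  0.10613056 -0.28252499] 93.94390878228252
top [[502.3858545716657, 0.0, 314.9395848667033], [0.0, 502.3858545716657, 235.89437113326645], [0.0, 0.0, 1.0]] [ 2.1532436  -2.04747047  0.22211705] [ -35.43048783  611.85616555 1130.92392626]
side [[617.48906511695, 0.0, 311.76517905714286], [0.0, 617.48906511695, 236.90138199556864], [0.0, 0.0, 1.0]] [ 2.19963382 -0.38335287  0.16715604] [-565.90196272  199.82025238 1350.33453317]
```

View pics/top0.png

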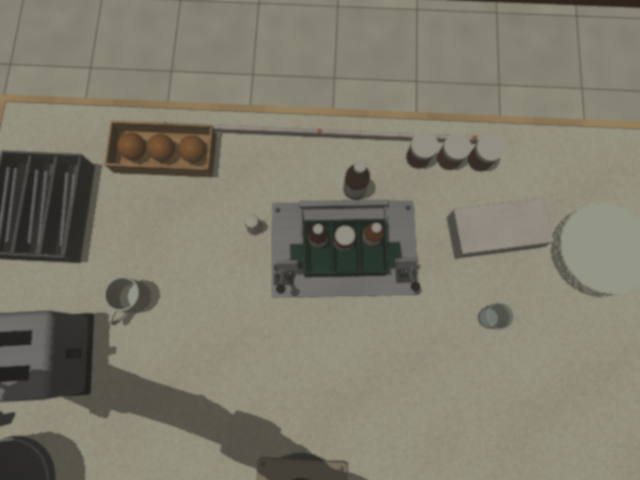

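View pics/side0.png

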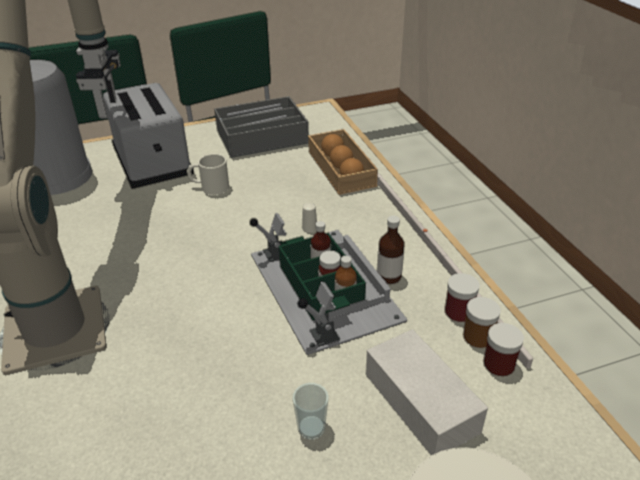

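The top view shows the cradle plate at about (272..418, 202..297), with the box and its dark green walls at (303..387, 220..276). The lever clamps are near (283,278) and (408,280), with the shaker at (252,224) and the bottle at (357,180).

```bash
cat > h.py <<'E'
import numpy as np,cv2
def world(c):
    R=cv2.Rodrigues(c['rvec'])[0];d=c['range_z'].astype(float)
    v,u=np.mgrid[:480,:640];K=c['K']
    P=np.stack([(u-K[0,2])/K[0,0]*d,(v-K[1,2])/K[1,1]*d,d],-1)-np.ravel(c['tvec'])
    W=P@R; W[d==0]=np.nan
    return W
def ray(c,u,v,z):
    R=cv2.Rodrigues(c['rvec'])[0];K=c['K']
    d=R.T@np.array([(u-K[0,2])/K[0,0],(v-K[1,2])/K[1,1],1]);o=-R.T@np.ravel(c['tvec'])
    return o+d*(z-o[2])/d[2]
def proj(c,p):
    return cv2.projectPoints(np.array(p,float).reshape(-1,3),c['rvec'],c['tvec'],c['K'],None)[0].reshape(-1,2)
E
python3 - <<'E'
import numpy as np,cv2
from h import *
c=dict(np.load('top0.npz'));W=world(c);f=c['frame'].astype(int)
z=W[...,2]
print('table z',np.nanmedian(z[320:400,350:450]),np.nanstd(z[320:400,350:450]))
sub=(slice(190,310),slice(262,430))
hsv=cv2.cvtColor(c['frame'],cv2.COLOR_RGB2HSV)
print(hsv[290,340],hsv[310,340],hsv[215,290],hsv[260,340],hsv[330,340])
for r in range(194,304,6): print(r,np.round(z[r,266:428:6]).astype(int).tolist())
big=cv2.resize(c['frame'][185:310,255:435],None,fx=4.4,fy=4.4,interpolation=cv2.INTER_CUBIC)
cv2.imwrite('pics/top0z.png',big[:,:,::-1])
s=dict(np.load('side0.npz'))
big=cv2.resize(s['frame'][195:360,230:420],None,fx=3.6,fy=3.6,interpolation=cv2.INTER_CUBIC)
cv2.imwrite('pics/side0z.png',big[:,:,::-1])
E
```

```text
table z 0.8856117729008374 2.405370608241299
[ 18  12 109] [ 25  39 145] [ 18  12 109] [69 66 54] [ 27  35 146]
194 [2, 3, -1, -2, 2, -3, 5, 2, 0, 2, -1, 3, 1, 0, 37, 53, 32, 1, 3, 5, 2, 2, 4, 1, 0, 4, -5]
200 [-4, 2, -1, 5, 1, 2, 0, 41, 43, 43, 39, 44, 43, 41, 46, 39, 43, 42, 41, 47, 41, -1, 9, 10, 6, 1, 4]
206 [0, 7, 6, 9, 9, 10, 37, 35, 37, 34, 34, 35, 31, 36, 31, 29, 28, 22, 24, 18, 28, 7, 10, 7, 7, 6, 1]
212 [3, 10, 11, 8, 11, 11, 8, 6, 11, 10, 11, 11, 8, 8, 4, 8, 9, 8, 11, 9, 24, 13, 7, 10, 5, 1, -2]
218 [2, 12, 10, 7, 7, 6, 16, 7, 11, 10, 6, 1, 10, 6, 6, 11, 72, 74, 74, 81, 25, 11, 7, 9, 10, 3, 1]
224 [4, 10, 10, 5, 10, 9, 76, 45, 90, 92, 42, 39, 36, 34, 34, 59, 32, 88, 128, 32, 26, 6, 10, 7, 10, -3, 2]
230 [-2, 10, 6, 9, 14, 7, 10, 16, 135, 136, 91, 13, 85, 81, 83, 55, 11, 100, 127, 103, 76, 10, 6, 7, 8, 1, 0]
236 [-1, 7, 9, 12, 7, 13, 12, 83, 102, 99, 86, 20, 83, 85, 83, 43, 38, 88, 98, 88, 74, 8, 12, 8, 8, 4, 2]
242 [1, 8, 7, 9, 7, 8, 6, 12, 73, 77, 16, 16, 77, 81, -9223372036854775808, 42, 13, 54, 65, 13, 73, 57, 57, 9, 7, 0, -2]
248 [2, 10, 11, 7, 57, 54, 55, 9, 8, 16, 12
[... 404 characters left out ...]
72 [-1, 9, 54, 64, 57, 8, 9, 80, 72, 74, 75, 73, 70, 72, 73, 73, 73, 68, 64, 67, 66, 10, 13, 60, 80, 7, -3]
278 [-2, -9223372036854775808, 38, 11, 15, 9, 7, 8, 12, 10, 8, 5, 11, 13, 8, 13, 6, 7, 12, 8, 11, 5, 14, 17, 96, 15, -3]
284 [-9223372036854775808, 11, 122, 6, 12, 7, 11, 11, 9, 10, 10, 9, 11, 8, 11, 7, 10, 12, 7, 5, 8, 8, 9, 11, 119, 132, 2]
290 [1, 4, 130, 123, 9, 9, 9, 6, 5, 11, 5, 9, 5, 8, 10, 9, 6, 7, 12, 11, 9, 10, 11, 7, 10, 122, 1]
296 [0, 8, 6, 11, 4, 6, 6, 5, 4, 6, -3, 2, 4, 2, -1, -1, 1, 1, 0, -1, -4, -1, 6, -1, -1, 0, -2]
302 [1, -2, -1, -1, 0, 0, 3, 0, -1, 2, 4, -1, 0, -1, 1, 4, -1, -2, 1, 2, 2, 3, -3, 3, 3, 0, 3]<stdin>:9: RuntimeWarning: invalid value encountered in cast
```

View pics/top0z.png

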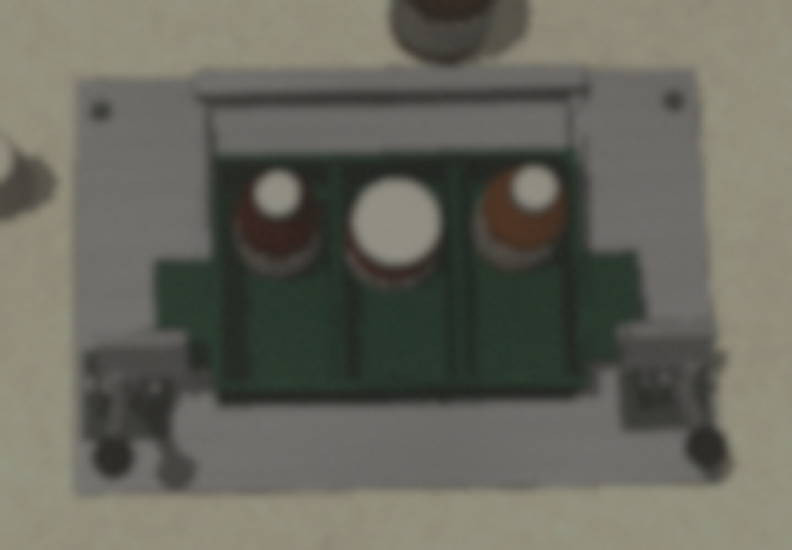

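View pics/side0z.png

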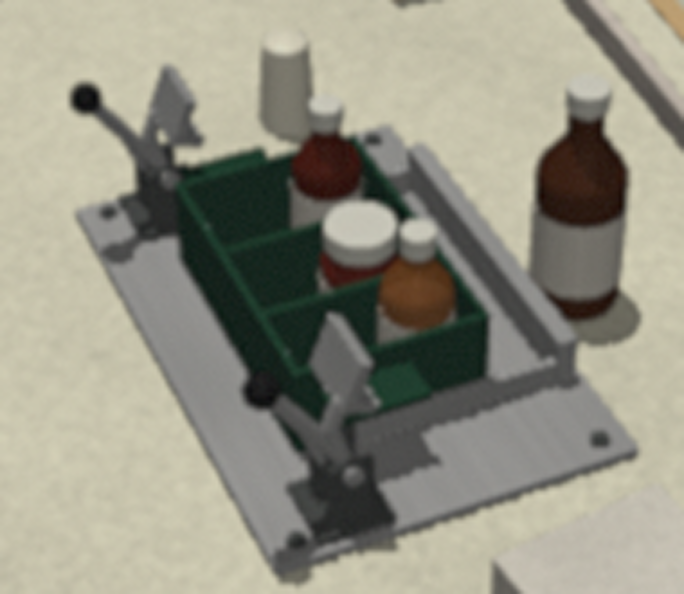

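Zoomed top view: the plate corners are at zoom (77,78), (694,70), (715,485) and (75,493), and the black knobs at (112,457) and (706,447). The levers lean towards the robot and the hook plates stand up behind them. Next I'll extract the pose.

```bash
python3 - <<'E'
import numpy as np,cv2
from h import *
c=dict(np.load('top0.npz'));s=dict(np.load('side0.npz'));W=world(c)
hsv=cv2.cvtColor(c['frame'],cv2.COLOR_RGB2HSV).astype(int)
m=((hsv[...,1]<26)&(hsv[...,2]<135)|((W[...,2]>5)&(W[...,2]<13))).astype(np.uint8)
roi=np.zeros_like(m);roi[190:310,262:430]=1;m&=roi
m=cv2.morphologyEx(m,cv2.MORPH_OPEN,np.ones((3,3)))
n,l,st,ce=cv2.connectedComponentsWithStats(m);i=1+np.argmax(st[1:,4]);print(st[i])
Z=8
def Q(u,v,z): return ray(c,u/4.4+255-.39,v/4.4+185-.39,z)
C=[Q(77,78,8),Q(694,70,8),Q(715,485,8),Q(75,493,8)]
C=np.array(C);print(np.round(C,1).tolist())
print('sides',[round(np.linalg.norm(C[i]-C[(i+1)%4])) for i in range(4)],'centre',C.mean(0))
y=(C[0]-C[1])+(C[3]-C[2]);x=(C[0]-C[3])+(C[1]-C[2]);print('yaw',np.arctan2(-y[0],y[1]),np.arctan2(x[1],x[0]))
for n,p in(('KL',Q(112,457,120)),('KR',Q(706,447,120)),('front L top',Q(219,392,73)),('front R top',Q(578,388,73)),('back L',Q(217,155,73)),('back R',Q(572,152,73)),('earL',Q(155,262,58)),('earR',Q(640,252,58)),('capA',Q(277,192,133)),('shaker',Q(5,165,76))): print(n,np.round(p,1))
# side knobs: black blobs; two-view
g=cv2.cvtColor(s['frame'],cv2.COLOR_RGB2GRAY)
for nm,(zx,zy) in dict(L=(86,98),R=(263,390)).items():
    u,v=zx/3.6+230-.36,zy/3.6+195-.36
    print('side',nm,ray(s,u,v,120))
    from numpy import array
    pL=dict(L=(112,457),R=(706,447))[nm]
    a=ray(c,pL[0]/4.4+254.6,pL[1]/4.4+184.6,120);a2=ray(c,pL[0]/4.4+254.6,pL[1]/4.4+184.6,0)
    b=ray(s,u,v,120);b2=ray(s,u,v,0);d=a2-a;e=b2-b
    t=np.linalg.lstsq(np.stack([d,-e],1),b-a,rcond=None)[0];print('tri',a+d*t[0],b+e*t[1])
E
```

```text
[ 272  200  147   97 8471]
[[708.2, 109.7, 8.0], [730.7, -246.6, 8.0], [491.4, -260.3, 8.0], [469.0, 94.2, 8.0]]
sides [357, 240, 355, 240] centre [599.80684501 -75.76188055   8.        ]
yaw 0.0629965794867849 0.060894677196180316
KL [477.4  66.1 120. ]
KR [ 497.6 -233.9  120. ]
front L top [520.1  15.4  73. ]
front R top [ 531.8 -174.8   73. ]
back L [649.6  23.6  73. ]
back R [ 660.9 -169.    73. ]
earL [591.7  54.6  58. ]
earR [ 610.5 -209.    58. ]
capA [616.2 -10.6 133. ]
shaker [637.6 137.9  76. ]
side L [480.0176546   65.41422346 120.        ]
tri [477.52518213  66.16254083 119.44606937] [480.10152822  65.80812495 119.70796019]
side R [ 500.66818923 -233.68126248  120.        ]
tri [ 497.62763963 -233.85717323  120.15613352] [ 500.47806265 -234.29094095  120.61058602]
```

```bash
python3 - <<'E'
import numpy as np
from h import *
c=dict(np.load('top0.npz'));W=world(c)
for u,v in((60,355),(90,320),(90,390),(20,330),(40,460),(20,460),(124,290),(300,470)):print(u,v,np.round(np.nanmedian(W[v-3:v+4,u-3:u+4].reshape(-1,3),0)))
m=(W[...,0]>180)&(W[...,0]<480)&(W[...,1]<650)&(W[...,1]>-400);print(np.nanmax(W[m][:,2]))
E
```

```text
60 355 [310. 520. 145.]
90 320 [390. 524.  21.]
90 390 [229. 506.   4.]
20 330 [357. 588. 191.]
40 460 [ 77. 583.  34.]
20 460 [ 89. 594.  96.]
124 290 [468. 458.   5.]
300 470 [82.  2. 13.]
310.167190703148
```

step_arm(
  increments=[
    [1, 0, 0, -0.05, -0.062],
    [1, 0, 0, -0.05, -0.062],
    [1, 0, 0, -0.05, -0.062],
    [1, 0, 0, -0.05, -0.062],
  ],
)

```text
time: 0.6
tool_pos: [208.5, 615.2, 245.3]
ee_rot: [[-0.998, -0.066, -0.0], [-0.066, 0.998, -0.001], [0.0, -0.001, -1.0]]
force: [0.4, -0.5, -0.5]
finger_gap: 57.6
```

step_arm(
  increments=[
    [1, -0.12, -0.2, 0, 0],
    [1, -0.12, -0.2, 0, 0],
    [1, -0.12, -0.2, 0, 0],
    [1, -0.12, -0.2, 0, 0],
    [1, -0.12, -0.2, 0, 0],
    [1, -0.12, -0.2, 0, 0],
    [1, -0.035, -0.2, 0, 0],
    [1, -0.035, -0.2, 0, 0],
    [1, -0.035, -0.2, 0, 0],
    [1, -0.035, -0.2, 0, 0],
    [1, -0.035, -0.2, 0, 0],
    [1, -0.035, -0.2, 0, 0],
    [1, -0.035, -0.2, 0, 0],
    [1, -0.035, -0.2, 0, 0],
    [1, -0.035, -0.2, 0, 0],
    [1, -0.035, -0.17, 0, 0],
    [1, -0.035, -0.1, 0, 0],
    [1, -0.035, -0.1, 0, 0],
    [1, 0, 0, 0, 0],
  ],
)

```text
time: 2.98
tool_pos: [478.4, -44.1, 245.2]
ee_rot: [[-0.998, -0.06, -0.001], [-0.06, 0.998, -0.0], [0.001, -0.0, -1.0]]
force: [-0.3, -0.1, -0.1]
finger_gap: 0.6
```

step_arm(
  increments=[
    [1, 0, -0.1, 0, 0],
    [1, 0, -0.096, 0, 0],
    [1, 0, 0, 0.2, 0],
    [1, 0, 0, 0.2, 0],
    [1, 0, 0, 0.2, 0],
    [1, 0, 0, 0.2, 0],
    [1, 0, 0, 0.15, 0],
    [1, 0, 0, 0.1, 0],
    [1, 0, 0, 0.05, 0],
    [1, 0, 0, 0, 0],
  ],
)

```text
time: 4.22
tool_pos: [480.5, -81.2, 25.2]
ee_rot: [[-0.998, -0.063, -0.001], [-0.063, 0.998, 0.001], [0.001, 0.001, -1.0]]
force: [0.0, 0.1, -0.9]
finger_gap: 0.3
```

```bash
cat > pic.py <<'E'
import sys
from workcell import bot
import cv2,numpy as np
from h import *
tag=sys.argv[1]
c=bot.camera('top');np.savez('t.npz',**c);a=cv2.resize(c['frame'][185:310,255:435],None,fx=4.4,fy=4.4,interpolation=cv2.INTER_CUBIC)
cv2.imwrite(f'pics/top{tag}.png',a[:,:,::-1])
c=bot.camera('side');np.savez('s.npz',**c);a=cv2.resize(c['frame'][195:360,230:420],None,fx=3.6,fy=3.6,interpolation=cv2.INTER_CUBIC)
cv2.imwrite(f'pics/side{tag}.png',a[:,:,::-1])
s=bot.read_state();p=s['tool_pos'];d=p[:2]-np.array([599.8,-75.8]);t=.062
print(s['time'],'cradle',d@[np.cos(t),np.sin(t)],d@[-np.sin(t),np.cos(t)],p[2],s['force'])
E
python3 pic.py 1
```

```text
4.325 cradle -118.59916317178461 1.5518087682079191 26.081048586411853 [ 0.31544511 -0.09746053  0.35350047]
```

View pics/side1.png

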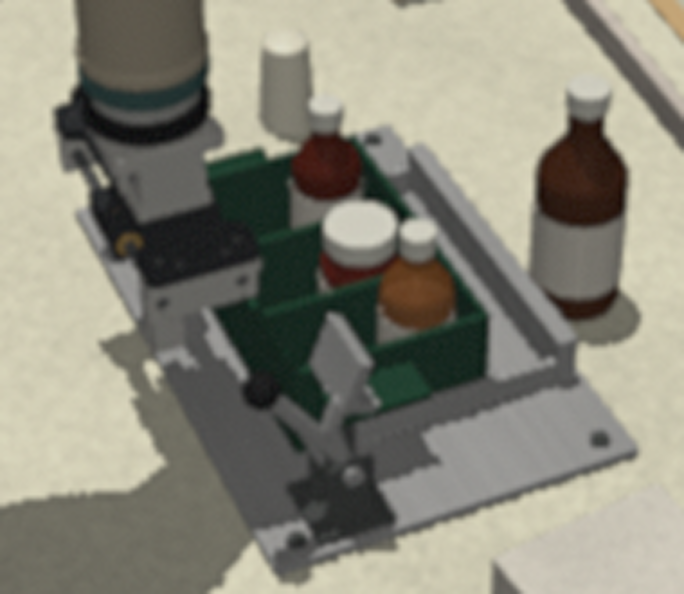

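View pics/top1.png

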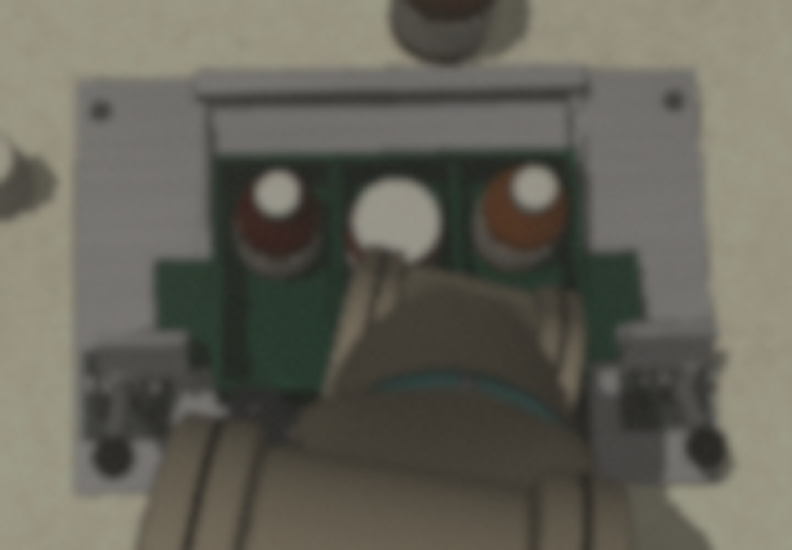

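The gripper sits in front of the box, clear of the levers. Now the slow push.

step_arm(
  increments=[
    [1, -0.025, 0, 0, 0],
    [1, -0.025, 0, 0, 0],
    [1, -0.025, 0, 0, 0],
    [1, -0.025, 0, 0, 0],
    [1, -0.025, 0, 0, 0],
    [1, -0.02, 0, 0, 0],
    [1, -0.015, 0, 0, 0],
    [1, -0.015, 0, 0, 0],
    [1, -0.015, 0, 0, 0],
    [1, -0.015, 0, 0, 0],
    [1, -0.015, 0, 0, 0],
    [1, -0.015, 0, 0, 0],
    [1, -0.015, 0, 0, 0],
  ],
)

```text
time: 5.95
tool_pos: [525.4, -78.8, 25.0]
ee_rot: [[-0.998, -0.062, -0.01], [-0.062, 0.998, 0.001], [0.01, 0.001, -1.0]]
force: [-9.4, -0.7, 7.1]
finger_gap: 0.2
```

step_arm(
  increments=[
    [1, -0.015, 0, 0, 0],
    [1, -0.015, 0, 0, 0],
    [1, -0.015, 0, 0, 0],
    [1, -0.015, 0, 0, 0],
    [1, -0.015, 0, 0, 0],
    [1, -0.015, 0, 0, 0],
  ],
)

```text
time: 6.7
tool_pos: [543.2, -77.8, 25.0]
ee_rot: [[-0.998, -0.062, -0.01], [-0.062, 0.998, 0.001], [0.01, 0.001, -1.0]]
force: [-10.0, -1.0, 7.4]
finger_gap: 0.5
```

```bash
python3 pic.py 2
```

```text
6.8 cradle -55.307715295353375 1.4816052685709233 24.96289899366452 [-7.26841385 -0.67760901  4.97709337]
```

View pics/side2.png

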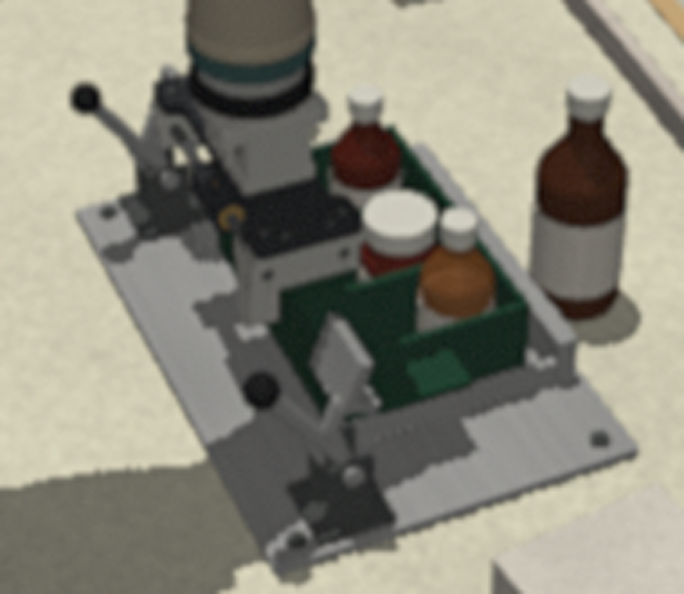

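The box has slid most of the way upright, and the bottles are still standing. I'll continue to the stop in small chunks, watching the force.

step_arm(
  increments=[
    [1, -0.015, 0, 0, 0],
    [1, -0.015, 0, 0, 0],
    [1, -0.015, 0, 0, 0],
    [1, -0.015, 0, 0, 0],
  ],
)

```text
time: 7.3
tool_pos: [555.4, -77.1, 25.0]
ee_rot: [[-0.998, -0.062, -0.01], [-0.062, 0.998, 0.0], [0.01, 0.001, -1.0]]
force: [-8.8, -1.2, 7.2]
finger_gap: 0.4
```

step_arm(
  increments=[
    [1, -0.01, 0, 0, 0],
    [1, -0.01, 0, 0, 0],
  ],
)

```text
time: 7.55
tool_pos: [559.3, -76.9, 25.0]
ee_rot: [[-0.998, -0.062, -0.01], [-0.062, 0.998, 0.0], [0.01, 0.001, -1.0]]
force: [-10.6, -1.5, 9.2]
finger_gap: 0.1
```

step_arm(
  increments=[
    [1, -0.01, 0, 0, 0],
    [1, 0, 0, 0, 0],
  ],
)

```text
time: 7.8
tool_pos: [559.1, -76.9, 24.9]
ee_rot: [[-0.998, -0.062, -0.014], [-0.062, 0.998, 0.001], [0.014, 0.001, -1.0]]
force: [-13.0, -1.5, 11.0]
finger_gap: 0.2
```

step_arm(
  increments=[
    [1, -0.01, 0, 0, 0],
    [1, -0.01, 0, 0, 0],
    [1, -0.01, 0, 0, 0],
    [1, 0, 0, 0, 0],
  ],
)

```text
time: 8.3
tool_pos: [558.8, -77.0, 24.6]
ee_rot: [[-0.998, -0.061, -0.026], [-0.061, 0.998, 0.001], [0.026, 0.003, -1.0]]
force: [-23.8, -1.4, 20.3]
finger_gap: 0.7
```

```bash
python3 pic.py 3
```

```text
8.4 cradle -41.075634176471105 1.3902943989066574 24.577507340951158 [-23.55535809  -1.4554087   20.2663297 ]
```

View pics/side3.png

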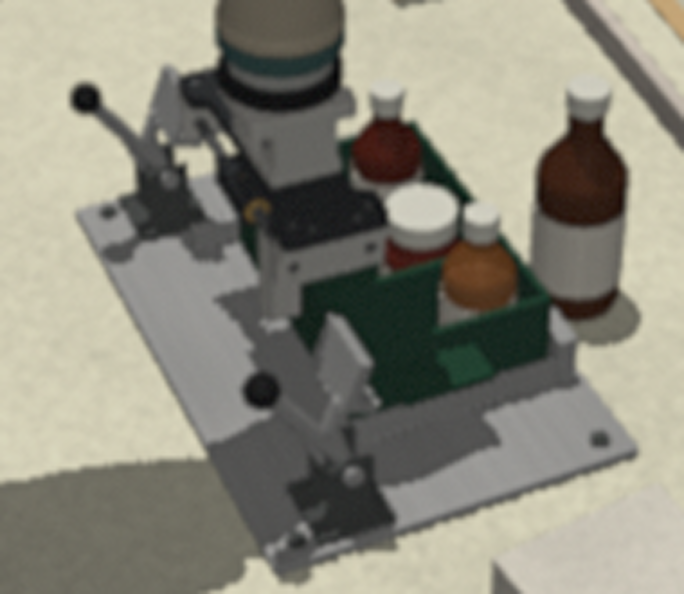

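View pics/top3.png

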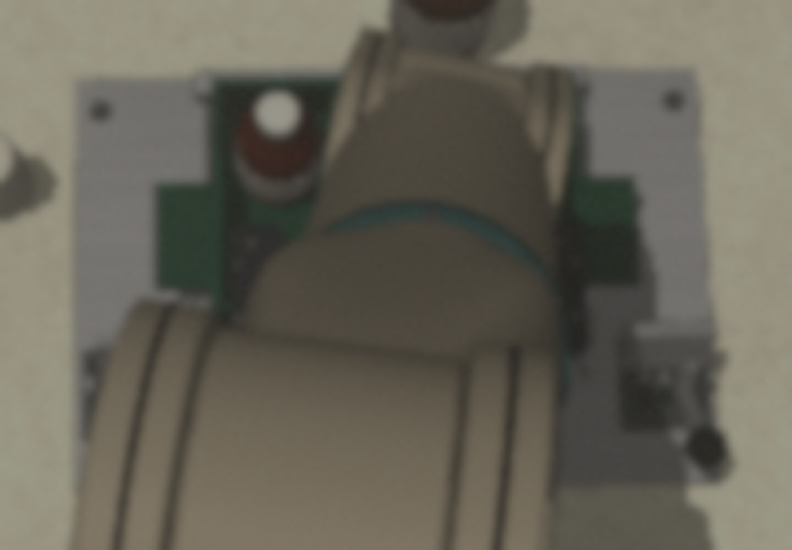

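The box is flat against the stop: force rises with no further motion and the ears moved about 43 mm. Both levers are still open. Next I retract, then go up and across to the left lever.

step_arm(
  increments=[
    [1, 0.03, 0, 0, 0],
    [1, 0.055, 0, 0, 0],
    [1, 0.15, 0, 0, 0],
    [1, 0.2, 0, 0, 0],
    [1, 0.2, 0, 0, 0],
    [1, 0, 0, -0.2, 0],
    [1, 0, 0, -0.2, 0],
    [1, 0, 0.2, 0, 0],
    [1, 0, 0.2, 0, 0],
    [1, 0, 0.2, 0, 0],
    [1, 0, 0.143, 0, 0],
    [1, 0, 0, 0, 0],
  ],
)

```text
time: 9.9
tool_pos: [437.3, 66.8, 105.6]
ee_rot: [[-0.998, -0.068, 0.002], [-0.068, 0.998, 0.001], [-0.002, 0.001, -1.0]]
force: [-0.3, -0.5, 0.6]
finger_gap: 0.6
```

```bash
python3 pic.py 4
```

```text
10.0 cradle -153.66224486200161 149.52597322541789 105.61279975475043 [0.23793314 0.24753998 0.31928705]
```

View pics/side4.png

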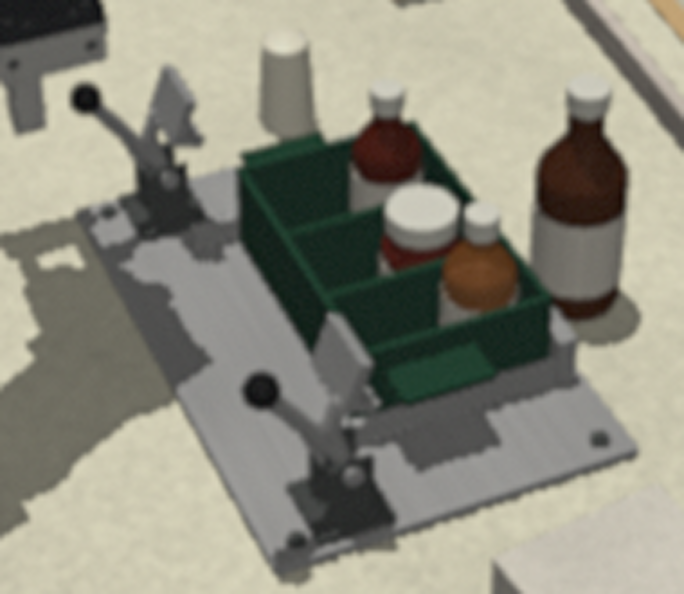

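View pics/top4.png

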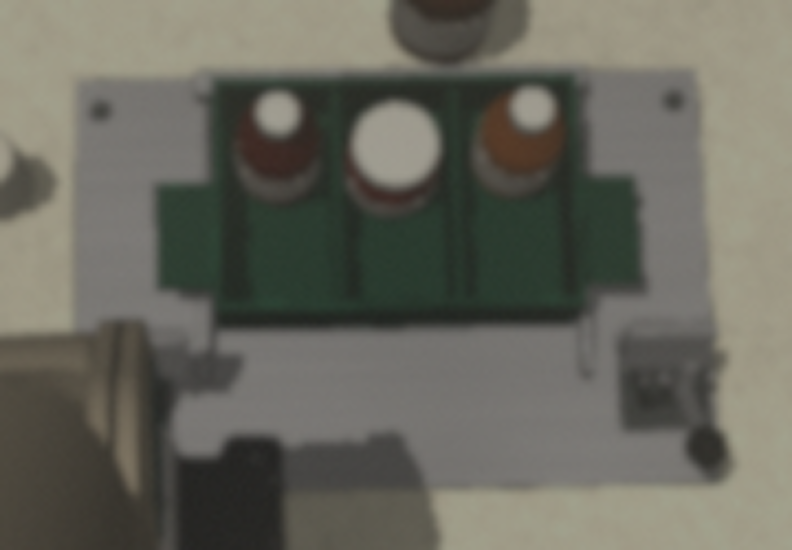

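The box is home and the bottles are upright. The fingertips are behind the left knob. Pushing the left lever over.

step_arm(
  increments=[
    [1, -0.03, 0, 0, 0],
    [1, -0.03, 0, 0, 0],
    [1, -0.03, 0, 0, 0],
    [1, -0.025, 0, 0, 0],
    [1, -0.025, 0, 0, 0],
    [1, -0.025, 0, 0, 0],
    [1, -0.025, 0, 0, 0],
  ],
)

```text
time: 10.88
tool_pos: [470.7, 66.0, 105.0]
ee_rot: [[-0.998, -0.063, -0.008], [-0.063, 0.998, -0.001], [0.008, -0.0, -1.0]]
force: [-4.6, -0.3, 4.1]
finger_gap: 0.7
```

step_arm(
  increments=[
    [1, -0.025, 0, 0, 0],
    [1, -0.025, 0, 0, 0],
    [1, -0.025, 0, 0, 0],
    [1, -0.025, 0, 0, 0],
    [1, -0.025, 0, 0, 0],
    [1, -0.025, 0, 0, 0],
    [1, -0.025, 0, 0, 0],
    [1, -0.025, 0, 0, 0],
  ],
)

```text
time: 11.88
tool_pos: [515.0, 69.2, 105.5]
ee_rot: [[-0.998, -0.063, 0.0], [-0.063, 0.998, 0.0], [-0.0, 0.0, -1.0]]
force: [-1.2, -0.6, 0.5]
finger_gap: 0.6
```

```bash
python3 pic.py 5
```

```text
11.975 cradle -75.31897512426069 149.95668034806545 105.47589341412161 [-0.23692055  0.26696015 -0.15190715]
```

View pics/side5.png

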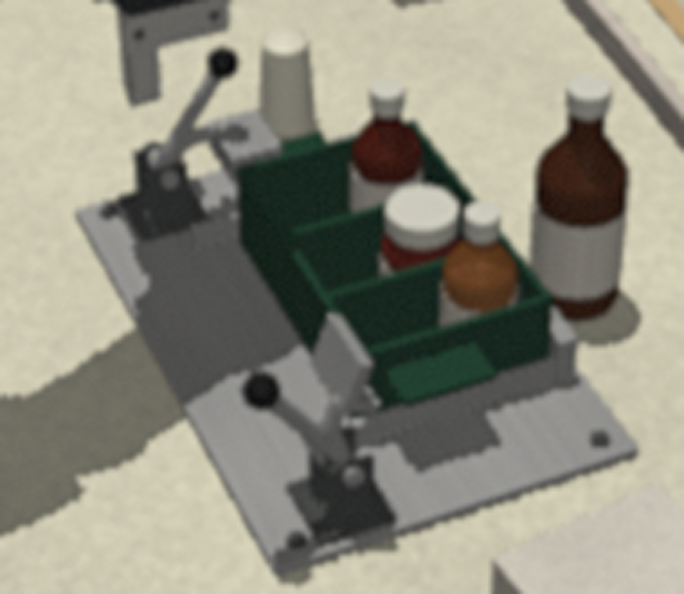

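The left lever has snapped over, with its knob at zoom (222,62) and the hook flat on the ear. Now the right lever.

step_arm(
  increments=[
    [1, 0.1, 0, 0, 0],
    [1, 0.15, 0, 0, 0],
    [1, 0.15, 0, 0, 0],
    [1, 0, -0.2, 0, 0],
    [1, 0, -0.2, 0, 0],
    [1, 0, -0.2, 0, 0],
    [1, 0, -0.2, 0, 0],
    [1, 0, -0.2, 0, 0],
    [1, 0, -0.2, 0, 0],
    [1, 0, -0.2, 0, 0],
    [1, 0, -0.1, 0, 0],
    [1, 0, 0, 0, 0],
    [1, 0, 0, 0, 0],
  ],
)

```text
time: 13.6
tool_pos: [453.2, -233.9, 105.3]
ee_rot: [[-0.998, -0.064, -0.001], [-0.064, 0.998, 0.001], [0.001, 0.001, -1.0]]
force: [0.4, -0.5, 0.9]
finger_gap: 0.2
```

```bash
python3 pic.py 6
```

```text
13.7 cradle -155.78973360225905 -148.50789438681994 105.43019599825972 [ 0.10069343 -0.89475147 -0.22931592]
```

step_arm(
  increments=[
    [1, -0.03, 0, 0, 0],
    [1, -0.03, 0, 0, 0],
    [1, -0.03, 0, 0, 0],
    [1, -0.025, 0, 0, 0],
    [1, -0.025, 0, 0, 0],
    [1, -0.025, 0, 0, 0],
    [1, -0.025, 0, 0, 0],
    [1, -0.025, 0, 0, 0],
    [1, -0.025, 0, 0, 0],
  ],
)

```text
time: 14.82
tool_pos: [500.6, -232.6, 105.4]
ee_rot: [[-0.998, -0.062, -0.002], [-0.062, 0.998, 0.0], [0.002, 0.0, -1.0]]
force: [-2.5, -0.5, 3.1]
finger_gap: 0.6
```

step_arm(
  increments=[
    [1, -0.025, 0, 0, 0],
    [1, -0.025, 0, 0, 0],
    [1, -0.025, 0, 0, 0],
    [1, -0.025, 0, 0, 0],
    [1, -0.025, 0, 0, 0],
    [1, -0.025, 0, 0, 0],
    [1, -0.01, 0, 0, 0],
  ],
)

```text
time: 15.7
tool_pos: [533.8, -230.1, 105.4]
ee_rot: [[-0.998, -0.063, 0.0], [-0.063, 0.998, 0.0], [-0.0, 0.0, -1.0]]
force: [-0.7, -1.0, 0.3]
finger_gap: 0.5
```

step_arm(
  increments=[
    [1, 0.1, 0, 0, 0],
    [1, 0.2, 0, 0, 0],
    [1, 0.2, 0, 0, 0],
    [1, 0.1, 0, -0.2, 0],
    [1, 0, 0, -0.2, 0],
    [1, 0, 0, -0.2, 0],
    [1, 0, 0, 0, 0],
  ],
)

```text
time: 16.58
tool_pos: [415.4, -238.9, 228.3]
ee_rot: [[-0.998, -0.062, 0.006], [-0.062, 0.998, -0.003], [-0.006, -0.003, -1.0]]
force: [0.5, 0.2, -0.3]
finger_gap: 0.3
```

```bash
python3 pic.py 7
```

```text
16.675 cradle -196.0664636687864 -150.04749040502077 225.44978946820825 [ 0.0373751   0.73899414 -0.22569374]
```

View pics/side7.png

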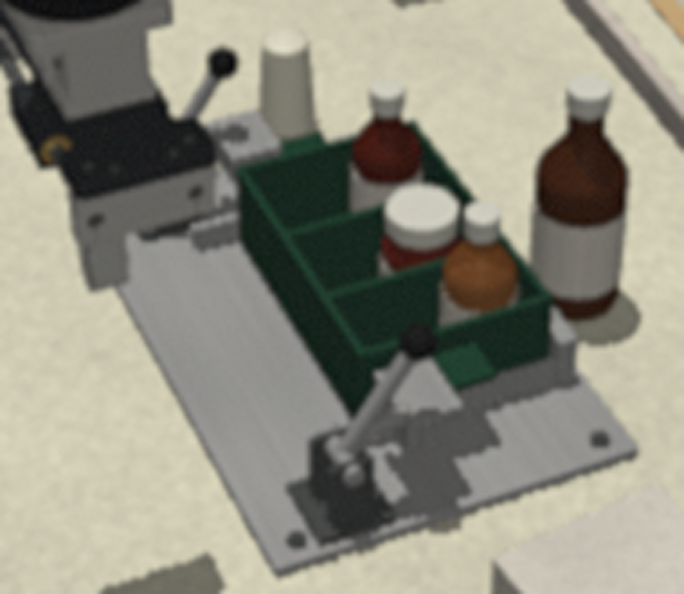

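View pics/top7.png

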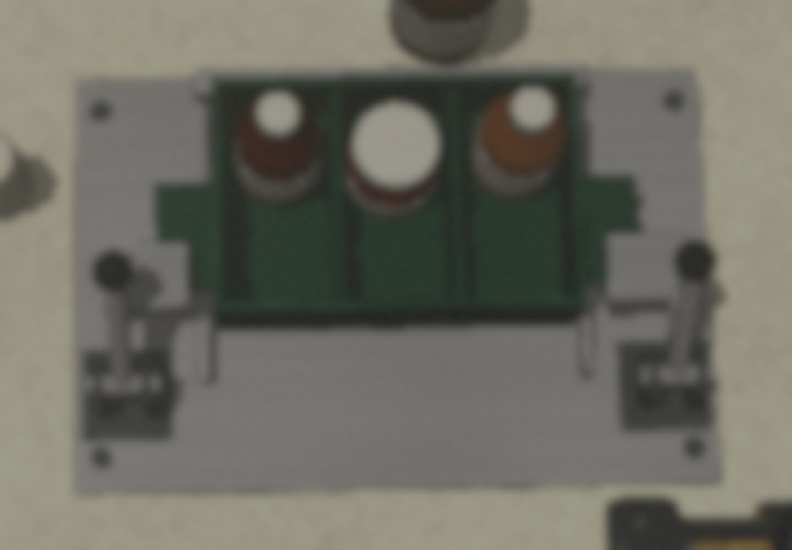

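Both levers now lean to +x with their hooks over the ears, at knob pixels (113,270) and (694,262). A last numeric check before handing in.

```bash
python3 - <<'E'
import numpy as np
from h import *
from workcell import bot
c=dict(np.load('t.npz'));t=.062;o=np.array([599.8,-75.8])
for n,u,v,z in(('KL',113,270,120),('KR',694,262,120),('frontL',219,303,73),('frontR',578,299,73)):
    d=ray(c,u/4.4+254.6,v/4.4+184.6,z)[:2]-o;print(n,d@[np.cos(t),np.sin(t)],d@[-np.sin(t),np.cos(t)])
a=dict(np.load('top0.npz'))['frame'].astype(int);e=np.abs(a-c['frame']).max(2)
for n,(u,v) in dict(shaker=(252,224),bottle=(357,178),mug=(124,295),glass=(489,316),tissue=(500,228)).items(): print(n,e[v-12:v+13,u-12:u+13].max())
s=bot.read_state();print(s['force'],np.abs(s['joint_vel']).max())
bot.finish_job()
E
```

```text
KL -16.74762871358162 149.09013080726018
KR -16.135460065515783 -150.5017298571175
frontL -25.886173111604435 95.62671934948327
frontR -26.004361319200193 -96.59122447186397
shaker 11
bottle 10
mug 11
glass 63
tissue 11
[ 0.0373751   0.73899414 -0.22569374] 0.026658497606386583
the job is handed in; nothing more can be done
```

The box is pushed home against the stop and both clamps are closed over its ears. I handed the job in at about 16.7 s of the 56 s allowed.

- **Box:** I pushed it back with shut fingertips at about 25 mm/s while both levers were open. At the stop the force rose to about 24 N along the push and 31 N in total (fingers only), with no further travel. In the last pictures its front measures -26 mm in cradle x, against an expected -30 mm. I take the 4 mm as reading error on a blurred edge.
- **Clamps:** I flipped the left lever, then the right, past centre, and each snapped shut. The knobs measure (-16.7, +149.1) and (-16.1, -150.5) mm in cradle x and y, against an expected (-17, ±150). Both hooks lie flat over the ears.
- **Other things:** The sauce bottles and the jar stand upright in the box. The top view is unchanged around the shaker, brown bottle, mug and tissues.
- **Check that disagreed:** The patch around the glass did change (up to 63 grey levels). The arm ended up on that side and passed nothing near the glass, so I think its shadow or outline caused this. I did not check further before handing in.

The arm finished clear of everything, at about 225 mm height.

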